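# Put the rolling guide away behind the rack's keeper post

## Task

The long wooden rolling guide lying on the bench has to go back in its rack, but the rack's mouth is shorter than the guide. Push it along the bench with the fingertips, without picking it up: angle its left end in behind the keeper post, then push the right end in, until the guide lies flat on the bench along the rack's back board. Leave the glaze jar, the kiln prop and the bowl where they stand.

Things in the scene. Friction and masses are not known exactly. Their poses are not given: they have to be found in the camera images.
- guide: The rolling guide: a loose plain beech batten, 320 mm long, 36 mm wide, 18 mm thick, 105 to 210 g, lying flat on the bench in front of the rack. Origin at the middle of its underside; y runs along its length towards the left end, x across its width towards the rack, z up.
- guide_left_end (a point): The middle of the guide's left (+y) end face, half-way up (9 mm above the bench).
- guide_right_end (a point): The middle of the guide's right (-y) end face, half-way up (9 mm above the bench).
- rack: Pine guide rack fixed to the bench, open above and towards the robot, no floor: the guide slides on the bench up to the back board. Boards 18 mm thick, 45 mm high. Origin on the bench, middle of the back board's inner face; x points away from the robot through the back board, y left along it, z up. Inside 364 mm long (y -182 to 182 mm). Guide home: its centre line at x = -18 mm, left end behind the post.
- right_cheek (a point): Top centre of the free end of the rack's right end board, 45 mm up. This board runs from the back board (rack x = 0) to rack x = -55 mm; its inner face is at rack y = -182 mm, this point at rack y = -191 mm.
- left_cheek (a point): Top centre of the free end of the rack's left end board, 45 mm up. This board runs from the back board to rack x = -105 mm; its inner face is at rack y = 182 mm. A rail 32 mm high (rack x -99 to -81 mm) closes the space between it and the keeper post.
- post_top (a point): Centre of the top of the keeper post, 30 mm square, 85 mm high, part of the rack, at rack x from -105 to -75 mm and y from 112 to 142 mm. The mouth between it and the right end board is 294 mm wide; 75 mm lie between its back face and the back board.
- glaze_jar: White round glaze jar with a lid, 68 mm across, 80 mm high, loose, standing to the left of the guide. Origin at the centre of its underside. To be left alone.
- kiln_prop: White ceramic tube (kiln prop), 48 mm across, 75 mm high, loose, standing to the right of the rack. Origin at the centre of its underside. To be left alone.
- bowl: Terracotta bowl, 110 mm across, 50 mm high, loose, standing behind the rack. Origin at the centre of its underside. To be left alone.

How it is judged:
By the outcome, as a careful person would: the job done as asked, in the order asked, and still so for the second after the job is handed in, with the robot touching nothing.
It also fails if it takes over 72 s, if anything falls off the work surface, if the arm or the gripper's body presses on something with over 40 N, if the wrist force passes 120 N, or if a joint passes its speed limit or range.

## Robot

A 6-joint arm with a two-finger parallel gripper is mounted at the origin on the work surface. World frame = base frame: x ahead of the robot, y to its left, z up, the work surface at z = 0. Lengths are in m, angles in rad, forces in N, time in s.
With the tool pointing down it reaches from about 0.425 to 0.95 m from the base axis. Payload 14.7 kg.
Tool frame: the origin (TCP) lies midway between the tips of the shut fingers; the grasp point (between the pads) lies 19 mm behind it; z points along the fingers, y is the line along which they close (so a half turn about z gives the same grasp; the last joint's range is limited). The gripper opens to 85 mm and grips with 20 to 120 N. Pads are 22 mm wide; open, the fingers measure 114 mm over their backs; the gripper's body (76 mm by 85 mm) begins 54 mm behind the grasp point. The pads swing forward as they close: fully open they stand 13 mm farther back than shut.
Start: joints at [1.204, 0.48, 1.596, -0, 1.065, -0.047], TCP at [0.204, 0.617, 0.231] pointing down, gripper open.
Joint ranges: [-2.75, 2.75], [-0.82, 2.05], [0.23, 2.67], [-1.56, 4.7], [0.09, 2.69], [-2.92, 2.92]. Speed limits (rad/s): [1.89, 1.89, 2.39, 3.01, 3.01, 3.01].

## Interface

Orientations are given as a 3x3 rotation matrix whose columns are the frame's x, y, z axes.
In Python, from station import env gives the robot as it stands.
- The arm moves only by the tool play_rows, never from a script. Its argument "plan" is one flat list of numbers, 6 for each row, row after row: the shift along the tool's x, y, z in mm, then the turn, a rotation vector about the tool's x, y, z in rad. In form: [x, y, z, wx, wy, wz, x, y, z, wx, wy, wz, ...]. A call has 1 to 8 rows; each row shifts and turns the commanded pose from where the row before left it, along the tool's axes as they then stand; what a row does not reach is not made up. A row lasts 1/8 s, in which the tool goes at most 62.5 mm and 10.7 degrees, less where a joint would pass 70% of its speed; a pose out of reach is approached as far as the arm can. A call with a gripper value outside its range is refused whole. "claw" is the opening, from -1 (shut) to 1 (fully open), set as the call begins (left out, the last holds). The fingers move at their own pace and stop on an object; "newtons" is the grip in N (left out, the last holds). Time passes only in rows, so rows that do not move let the fingers close. It gives the time, the measured TCP pose, the force, the opening and the grip force at its end, in the units of the state.
- env.get_state(): the state, without advancing time (a new reading comes with each control period).
- env.get_image(name): name is "side" or "top" or "wrist"; returns a dict with "color" (384x512x3 uint8, red, green, blue), "fx", "fy", "cx", "cy" (pixels), "rvec" (rotation vector, rad) and "tvec" (3), from world to camera coordinates, as OpenCV has them. Camera axes: x right, y down, z forward; pixel columns grow to the right and rows downward; lengths in m; the calibration is good to about 2 mm. A picture is of the moment at which its call begins. There is no depth.
- env.finish_job(): hands the job in; it is judged then, once.
The state is a dict: "time_s": time; "joint_positions": joint angles; "qd": joint speeds; "tau": joint torques, N m; "position": TCP position; "eef_rot": TCP orientation; "contact_force": force on the tool from outside, world axes, zero at the start; "ft_torque": the same for the moment, N m; "width": finger opening in m; "gripper_force": force on a finger pad.
Only numpy, scipy, OpenCV 4.12 (cv2) and the standard library are available. Lean on these libraries where they do the work, as an engineer would, in place of code of your own. Each camera call takes 0.05 s, during which the arm holds its last target. There are 200 camera calls.

## Working session

There is one attempt and no reset: what is moved stays moved. The work goes in short steps, Python scripts to look and compute and a tool call to move; the robot and the scene stay as the last step left them, time stands still between calls to the robot, and variables do not carry over. Pictures are saved under pics/ and viewed, at most 10 in all, crops included, and the job is handed in when it is done.

Besides the shell and the picture viewer there is one more tool, called after "Emit:" as name(argument=value, ...) on one line, values as JSON. play_rows: Moves the arm, as the interface text tells. Its arguments: {"type":"object","properties":{"plan":{"type":"array"},"claw":{"type":"number"},"newtons":{"type":"number"}},"required":["plan"]}

```bash
mkdir -p pics
cat > h.py <<'E'
import numpy as np, cv2
from station import env
def cam(n):
    d=env.get_image(n); R,_=cv2.Rodrigues(np.array(d["rvec"],float)); d["R"]=R; d["t"]=np.array(d["tvec"],float).ravel(); return d
def ray(d,u,v,z):
    r=d["R"].T@np.array([(u-d["cx"])/d["fx"],(v-d["cy"])/d["fy"],1.]); c=-d["R"].T@d["t"]
    return (c+r*(z-c[2])/r[2])[:2]
def proj(d,p):
    q=d["R"]@np.array(p,float)+d["t"]; return [d["fx"]*q[0]/q[2]+d["cx"],d["fy"]*q[1]/q[2]+d["cy"]]
def save(d,n): cv2.imwrite("pics/"+n+".png",d["color"][:,:,::-1])
E
python3 - <<'E'
from h import *
for n in("top","side"):
    d=cam(n);save(d,n+"0");print(n,-d["R"].T@d["t"],d["fx"],d["R"].round(2).tolist())
s=env.get_state();print(s["time_s"],np.round(s["eef_rot"],3).tolist(),s["width"])
E
```

```text
top [0.38308178 0.02849089 1.48078214] 484.5906994702843 [[-0.02, -1.0, -0.01], [-0.99, 0.02, -0.14], [0.14, 0.01, -0.99]]
side [0.48938829 0.77474641 0.8383628 ] 426.0048540790842 [[-0.99, -0.14, -0.01], [-0.09, 0.7, -0.7], [0.11, -0.7, -0.71]]
0.1 [[-0.949, 0.314, -0.0], [0.314, 0.949, -0.001], [0.0, -0.001, -1.0]] 0.08536980712888538
```

View pics/top0.png

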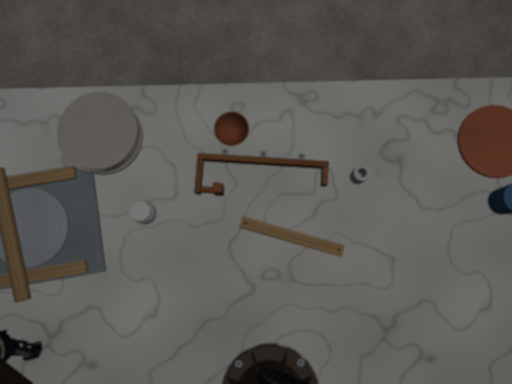

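View pics/side0.png

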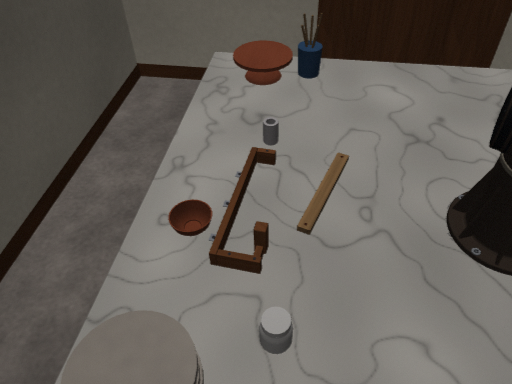

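The top view shows the guide from (241,222) to (343,250). The rack's back board runs (200,157) to (327,163), with the post at (219,188), the jar at (143,212) and the prop at (359,175).

```bash
cat >> h.py <<'E'
def big(m):
    n,l,s,c=cv2.connectedComponentsWithStats(m.astype(np.uint8)); i=1+np.argmax(s[1:,4]); return (l==i).astype(np.uint8)
def guide(d,roi=None):
    im=d["color"].astype(int); hsv=cv2.cvtColor(d["color"],cv2.COLOR_RGB2HSV)
    m=(hsv[...,1]>70)&(hsv[...,2]>95)&(hsv[...,0]<25)
    k=np.zeros_like(m);r=roi or (140,290,190,360);k[r[0]:r[1],r[2]:r[3]]=1
    m=big(m&k); v,u=np.nonzero(m)
    P=np.array([ray(d,a,b,.018) for a,b in zip(u,v)]).astype(np.float32)
    (c,w,a)=cv2.minAreaRect(P); B=cv2.boxPoints((c,w,a))
    c=np.array(c); e=np.linalg.svd(P-P.mean(0),full_matrices=False)[2][0]; e*=np.sign(e[1]); t=(P-P.mean(0))@e
    return P.mean(0),e,t.min(),t.max(),m.sum(),w
E
python3 - <<'E'
from h import *
d=cam("top");hsv=cv2.cvtColor(d["color"],cv2.COLOR_RGB2HSV)
for p in [(290,235),(260,160),(199,175),(219,188),(300,300)]: print(p,hsv[p[1],p[0]],d["color"][p[1],p[0]])
g=guide(d);print(g)
m=(hsv[...,1]>100)&(hsv[...,2]<130)&(hsv[...,0]<25);k=np.zeros_like(m);k[148:200,185:335]=1
m=big(m&k);cv2.imwrite("pics/m.png",cv2.resize(m[140:210,180:340]*255,None,fx=4,fy=4,interpolation=0))
C=d["color"][130:270,180:380,::-1];cv2.imwrite("pics/crop0.png",np.clip(cv2.resize(C,None,fx=4,fy=4,interpolation=2)*1.6,0,255))
E
```

```text
(290, 235) [ 17 111  87] [87 70 49]
(260, 160) [ 13 152  72] [72 48 29]
(199, 175) [ 13 161  68] [68 44 25]
(219, 188) [ 14 161  73] [73 48 27]
(300, 300) [ 24  12 104] [104 103  99]
(array([ 0.4660142 , -0.09103943], dtype=float32), array([0.29208073, 0.95639366], dtype=float32), np.float32(-0.018564863), np.float32(0.018516652), np.uint64(13), (0.037076979875564575, 0.002485061064362526))[ WARN:0@0.930] global loadsave.cpp:1063 imwrite_ Unsupported depth image for selected encoder is fallbacked to CV_8U.
```

View pics/crop0.png

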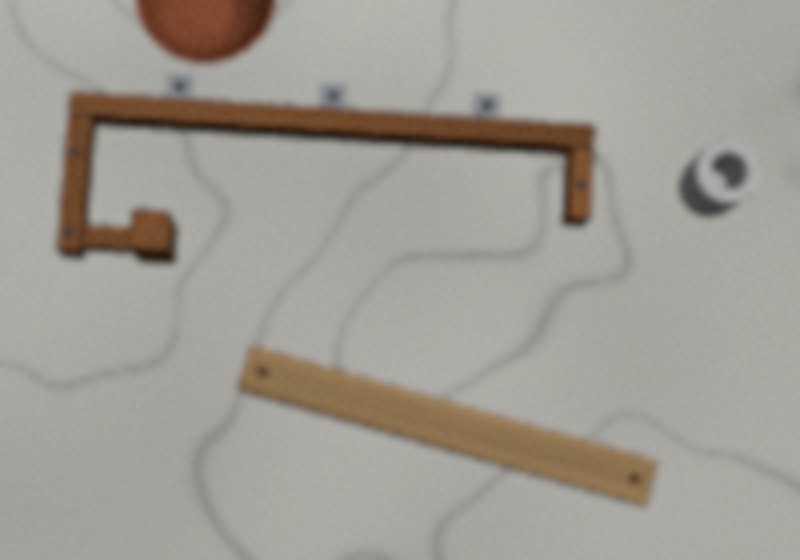

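The crop shows the guide (ends near crop (252,368) and (647,483)), the inner top back corners of the rack at (95,120) and (568,150), the right board's end at (577,220), and the post top at (153,228).

```bash
python3 - <<'E'
s=open('h.py').read()
s=s.replace("(hsv[...,1]>70)&(hsv[...,2]>95)&(hsv[...,0]<25)","(hsv[...,1]>60)&(hsv[...,1]<138)&(hsv[...,2]>60)&(hsv[...,0]>11)&(hsv[...,0]<25)")
open('h.py','w').write(s)
E
python3 - <<'E'
from h import *
d=cam("top");g=guide(d);print("guide",g);c,e,a,b=g[:4];print("L",c+e*b,"R",c+e*a)
f=lambda x,y,z:ray(d,x/4+179.6,y/4+129.6,z)
hsv=cv2.cvtColor(d["color"],cv2.COLOR_RGB2HSV)
L=f(95,120,.045);R=f(568,150,.045);print("cornerL",L,"cornerR",R,np.linalg.norm(L-R))
m=(hsv[...,1]>130);k=np.zeros_like(m);k[148:200,185:335]=1;m=big(m&k);v,u=np.nonzero(m)
P=np.array([ray(d,x,y,.045) for x,y in zip(u,v)]);q=(u>235)&(u<305)&(v<172)
pf=np.polyfit(P[q,1],P[q,0],1);print("backboard mid line x=a y+b",pf)
o=(L+R)/2;y=(L-R)/np.linalg.norm(L-R);
ang=np.arctan(pf[0]);print("ang",ang,np.arctan2(y[0],y[1]))
print("origin",o,"post",f(153,230,.085),"rc",f(577,222,.045),"lc",f(71,250,.045))
for nm,p in(("post",f(153,230,.085)),("rc",f(577,222,.045)),("lc",f(71,250,.045)),("gL",c+e*b),("gR",c+e*a),("jar",ray(d,143,211,.08)),("prop",ray(d,361,173,.075))):
    x=np.array([y[1],-y[0]]);print(nm,p.round(4),"rack",(x@(p-o)).round(4),(y@(p-o)).round(4))
E
```

```text
guide (array([ 0.45553976, -0.07509049], dtype=float32), array([0.29603466, 0.9551772 ], dtype=float32), np.float32(-0.15679125), np.float32(0.15927893), np.uint64(1191), (0.3160678744316101, 0.033976223319768906))
L [0.50269186 0.07704911] R [ 0.4091241  -0.22485393]
cornerL [0.690429   0.18676277] cornerR [ 0.65924534 -0.16941923] 0.3575444522077814
backboard mid line x=a y+b [0.0866375  0.68277536]
ang 0.08642170354833775 0.08732714760987063
origin [0.67483717 0.00867177] post [0.59910687 0.14054704] rc [ 0.60427696 -0.17391139] lc [0.59151192 0.20537641]
post [0.5991 0.1405] rack -0.0869 0.1248
rc [ 0.6043 -0.1739] rack -0.0544 -0.188
lc [0.5915 0.2054] rack -0.1002 0.1887
gL [0.5027 0.077 ] rack -0.1775 0.0531
gR [ 0.4091 -0.2249] rack -0.2443 -0.2558
jar [0.5344 0.3596] rack -0.1705 0.3374
prop [ 0.6332 -0.2802] rack -0.0163 -0.2914
```

```bash
cat >> h.py <<'E'
O=np.array([.6755,.0087]);A=.0867
X=np.array([np.cos(A),-np.sin(A)]);Y=np.array([np.sin(A),np.cos(A)])
def rk(p): return np.array([X@(np.asarray(p)[:2]-O),Y@(np.asarray(p)[:2]-O)])*1000
def W(x,y): return O+(X*x+Y*y)/1000
def plan(*pts):
    s=env.get_state();R=np.array(s["eef_rot"]);p=np.array(s["position"])
    print("t",s["time_s"],"p",p.round(4),"rack",rk(p).round(1),"yaw",np.arctan2(R[0,1],R[1,1]).round(4),"F",np.round(s["contact_force"],1),"w",s["width"])
    for q in pts: q=np.array(q);print("to",q.round(3),"tool mm",(R.T@(q-p)*1000).round(1));p=q
def gp(d):
    c,e,a,b,n,w=guide(d); print("guide n",n,"size",w,"L rack",rk(c+e*b).round(1),"R",rk(c+e*a).round(1),"ctr world",(c+e*(a+b)/2).round(4),"yaw",np.arctan2(*e).round(4),"rel",(np.arctan2(*e)-A).round(4))
E
python3 - <<'E'
from h import *
plan([.46,.25,.231],[.427,-.063,.15],[.427,-.063,-.006])
E
```

```text
t 0.2 p [0.2042 0.6168 0.2309] rack [-522.2  565. ] yaw 0.3198 F [ 0.2 -0.1  0.7] w 0.08517480545478795
to [0.46  0.25  0.231] tool mm [-3.581e+02 -2.678e+02  1.000e-01]
to [ 0.427 -0.063  0.15 ] tool mm [ -67.1 -307.4   81.2]
to [ 0.427 -0.063 -0.006] tool mm [-0.00e+00  1.00e-01  1.56e+02]
```

Emit:
play_rows(plan=[-44.8,-33.5,0,0,0,0,-44.8,-33.5,0,0,0,0,-44.8,-33.5,0,0,0,0,-44.8,-33.5,0,0,0,0,-44.8,-33.5,0,0,0,0,-44.8,-33.5,0,0,0,0,-44.8,-33.5,0,0,0,0,-44.8,-33.5,0,0,0,0], claw=1)

```text
time_s: 1.2
position: [0.4611, 0.2484, 0.2314]
eef_rot: [[-0.949, 0.314, 0.0], [0.314, 0.949, 0.0], [-0.0, 0.0, -1.0]]
contact_force: [0.5, -0.2, 0.6]
width: 0.0855
gripper_force: 0.0
```

Emit:
play_rows(plan=[-8.4,-38.4,10,0,0,0,-8.4,-38.4,10,0,0,0,-8.4,-38.4,10,0,0,0,-8.4,-38.4,10,0,0,0,-8.4,-38.4,10,0,0,0,-8.4,-38.4,10,0,0,0,-8.4,-38.4,10,0,0,0,-8.4,-38.4,10,0,0,-0.019])

```text
time_s: 2.2
position: [0.4273, -0.064, 0.1511]
eef_rot: [[-0.955, 0.296, 0.0], [0.296, 0.955, -0.0], [-0.0, 0.0, -1.0]]
contact_force: [0.3, 0.4, 0.0]
width: 0.0854
gripper_force: 0.0
```

Run:
```python
from h import *
plan([.424,-.062,.03],[.424,-.062,-.006])
```

```text
t 2.2 p [ 0.4273 -0.064   0.1511] rack [-240.9  -94. ] yaw 0.3005 F [0.3 0.4 0. ] w 0.08544346355046625
to [ 0.424 -0.062  0.03 ] tool mm [  3.8   1.  121.1]
to [ 0.424 -0.062 -0.006] tool mm [ 0. -0. 36.]
```

Emit:
play_rows(plan=[2,1,30,0,0,0,2,0,30,0,0,0,2,0,30,0,0,0,0,0,30,0,0,0,0,0,10,0,0,0,0,0,10,0,0,0,0,0,10,0,0,0,0,0,6,0,0,0])

```text
time_s: 3.2
position: [0.4223, -0.0601, -0.0048]
eef_rot: [[-0.955, 0.296, 0.001], [0.296, 0.955, -0.0], [-0.001, 0.0, -1.0]]
contact_force: [1.2, -0.4, -0.3]
width: 0.0855
gripper_force: 0.0
```

Run:
```python
from h import *
plan(); d=cam("side");save(d,"side1");d=cam("top");gp(d)
```

```text
t 3.2 p [ 0.4223 -0.0601 -0.0048] rack [-246.3  -90.5] yaw 0.3008 F [ 1.2 -0.4 -0.3] w 0.08546413174833944
guide n 198 size (0.07516387850046158, 0.028941001743078232) L rack [-173.4   52.9] R [-189.4  -20.5] ctr world [0.4962 0.0405] yaw 0.3005 rel 0.2138
```

View pics/side1.png

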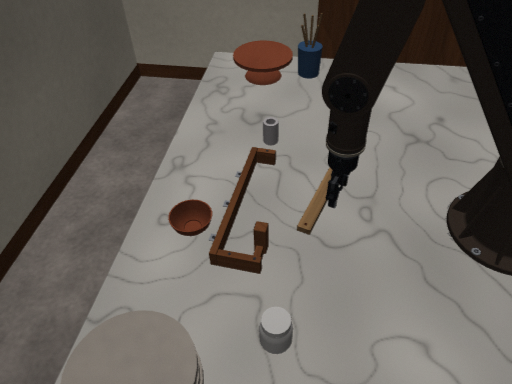

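The side view shows the fingers at (335,200) down on the robot side of the guide, whose left end is at (305,225). I'll push towards the rack.

Emit:
play_rows(plan=[-8,0,0,0,0,0,-10,0,0,0,0,0,-10,0,0,0,0,0,-10,0,0,0,0,0,-10,0,0,0,0,0,-10,0,0,0,0,0,-10,0,0,0,0,0,-8,0,0,0,0,0])

```text
time_s: 4.3
position: [0.4954, -0.0828, -0.0047]
eef_rot: [[-0.955, 0.296, 0.0], [0.296, 0.955, -0.0], [-0.0, 0.0, -1.0]]
contact_force: [-1.6, 0.5, 0.5]
width: 0.0851
gripper_force: 0.9
```

Run:
```python
from h import *
plan(); d=cam("top");gp(d);save(d,"t1")
C=d["color"][130:270,180:380,::-1];cv2.imwrite("pics/crop1.png",np.clip(cv2.resize(C,None,fx=4,fy=4)*1.6,0,255))
```

```text
t 4.3 p [ 0.4954 -0.0828 -0.0047] rack [-171.5 -106.7] yaw 0.3008 F [-1.6  0.5  0.5] w 0.08507611771584854
guide n 280 size (0.07811441272497177, 0.03319631144404411) L rack [-112.5   39.3] R [-129.5  -37. ] ctr world [0.5551 0.0203] yaw 0.3053 rel 0.2186[ WARN:0@2.122] global loadsave.cpp:1063 imwrite_ Unsupported depth image for selected encoder is fallbacked to CV_8U.
```

View pics/crop1.png

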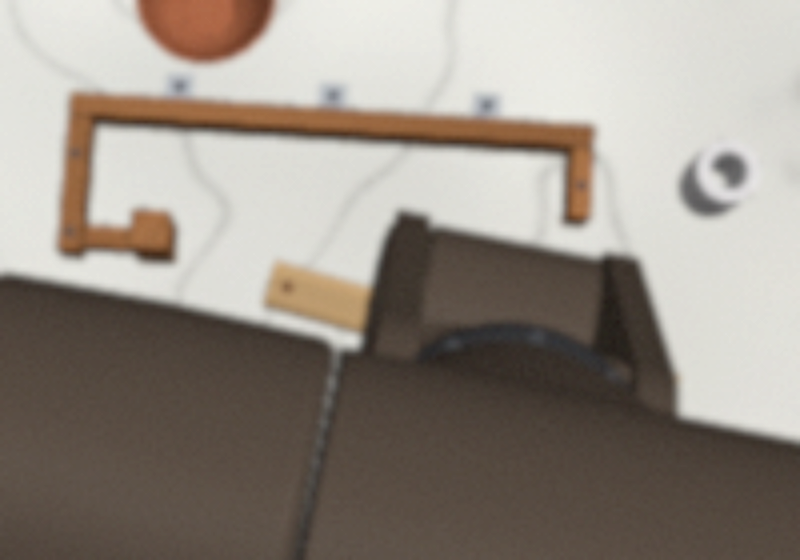

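The crop shows the guide's left end at (275,285), moved evenly, with the angle kept. 52 mm remain.

Emit:
play_rows(plan=[-8,0,0,0,0,0,-9,0,0,0,0,0,-9,0,0,0,0,0,-9,0,0,0,0,0,-9,0,0,0,0,0,-8,0,0,0,0,0,15,0,0,0,0,0,40,0,0,0,0,0])

```text
time_s: 5.35
position: [0.4918, -0.0817, -0.0047]
eef_rot: [[-0.955, 0.297, 0.002], [0.297, 0.955, -0.0], [-0.002, 0.0, -1.0]]
contact_force: [-0.7, 1.0, -0.1]
width: 0.0851
gripper_force: 0.0
```

Emit:
play_rows(plan=[20,0,-20,0,0,0,0,-30,-50,0,0,0,0,-60,-40,0,0,0,0,-60,0,0,0,0,0,-50,0,0,0,0])

```text
time_s: 5.98
position: [0.4143, -0.2603, 0.1006]
eef_rot: [[-0.955, 0.296, 0.001], [0.296, 0.955, -0.001], [-0.001, -0.0, -1.0]]
contact_force: [0.5, -0.3, -0.1]
width: 0.0854
gripper_force: 0.0
```

Run:
```python
from h import *
plan(); d=cam("top");gp(d);save(d,"t2")
C=d["color"][130:270,180:380,::-1];cv2.imwrite("pics/crop2.png",np.clip(cv2.resize(C,None,fx=4,fy=4)*1.6,0,255).astype(np.uint8))
```

```text
t 5.975 p [ 0.4143 -0.2603  0.1006] rack [-236.9 -290.6] yaw 0.3009 F [ 0.5 -0.3 -0.1] w 0.08544903539009246
guide n 1167 size (0.3166586756706238, 0.03461398929357529) L rack [-60.4  27.8] R [-128.  -281.6] ctr world [ 0.5707 -0.1096] yaw 0.302 rel 0.2153
```

View pics/crop2.png

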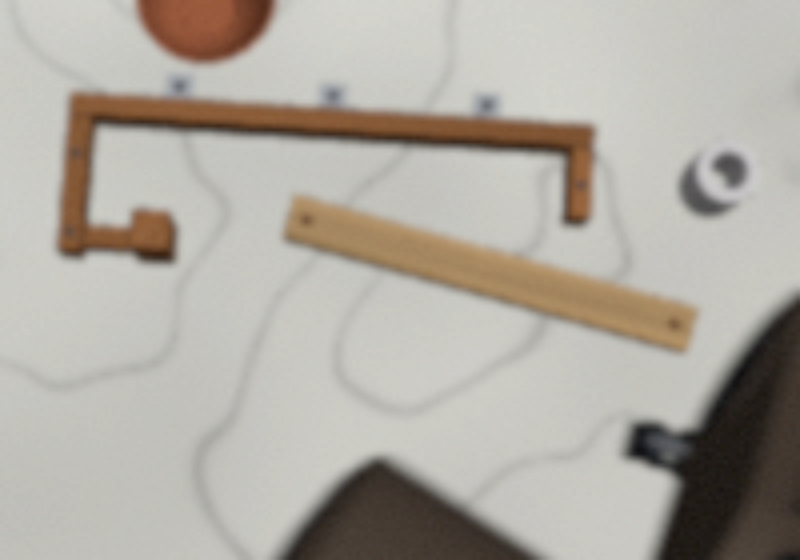

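The crop shows the guide's left end at (290,217) and right end at (690,330). Its line now runs past the post with about 15 mm to spare. Next I'll go behind the right end with shut fingers.

Run:
```python
from h import *
w=W(-134,-309); plan([*w,.1],[*w,.006]); print(env.get_state()["joint_positions"])
```

```text
t 6.025 p [ 0.4135 -0.2647  0.1004] rack [-237.3 -295.1] yaw 0.302 F [ 0.1 -6.3 -0.4] w 0.08535097774060046
to [ 0.515 -0.288  0.1  ] tool mm [-103.9    8.5    0.6]
to [ 0.515 -0.288  0.006] tool mm [ 0.2  0.1 94. ]
[-6.30527199e-01  4.51089430e-01  2.07807853e+00 -1.56837334e-03
  6.10194454e-01 -1.89802277e+00]
```

Emit:
play_rows(plan=[-30,2,0,0,0,0,-40,4,0,0,0,0,-34,2,0,0,0,0,0,0,25,0,0,0,0,0,25,0,0,0,0,0,15,0,0,0,0,0,0,0,0,0,0,0,0,0,0,0], claw=-1)

```text
time_s: 7.02
position: [0.5177, -0.2824, 0.0356]
eef_rot: [[-0.955, 0.296, 0.001], [0.296, 0.955, -0.0], [-0.001, -0.0, -1.0]]
contact_force: [1.9, -0.1, 0.7]
width: 0.0001
gripper_force: 0.0
```

Run:
```python
from h import *
w=W(-134,-309); plan([*w,.006])
```

```text
t 7.025 p [ 0.5177 -0.2824  0.0356] rack [-132.  -303.7] yaw 0.3009 F [ 1.9 -0.1  0.7] w 0.00012605122614278662
to [ 0.515 -0.288  0.006] tool mm [ 0.8 -5.6 29.6]
```

Then down, and push along the guide (about 12 mm gap, then 60 mm of the 122).

Emit:
play_rows(plan=[1,-6,10,0,0,0,0,0,12,0,0,0,0,0,8,0,0,0,0,8,0,0,0,0,0,10,0,0,0,0,0,10,0,0,0,0,0,10,0,0,0,0,0,8,0,0,0,0])

```text
time_s: 8.02
position: [0.5288, -0.2431, 0.0052]
eef_rot: [[-0.955, 0.296, 0.0], [0.296, 0.955, -0.0], [-0.0, -0.0, -1.0]]
contact_force: [0.1, -1.6, 1.3]
width: 0.0001
gripper_force: 0.8
```

Run:
```python
from h import *
plan(); d=cam("top");gp(d)
```

```text
t 8.025 p [ 0.5288 -0.2431  0.0052] rack [-124.3 -263.5] yaw 0.3002 F [ 0.1 -1.6  1.3] w 0.00010917396772008325
guide n 227 size (0.06638139486312866, 0.03394688665866852) L rack [-53.5  61.6] R [-64.5  -4.5] ctr world [0.6192 0.0422] yaw 0.251 rel 0.1643
```

Emit:
play_rows(plan=[0,8,0,0,0,0,0,10,0,0,0,0,0,10,0,0,0,0,0,8,0,0,0,0])

```text
time_s: 8.57
position: [0.5393, -0.2087, 0.005]
eef_rot: [[-0.955, 0.296, -0.0], [0.296, 0.955, -0.0], [0.0, -0.0, -1.0]]
contact_force: [0.9, -1.5, 1.6]
width: 0.0
gripper_force: 1.0
```

Run:
```python
from h import *
plan(); d=cam("top");gp(d)
C=d["color"][130:270,180:380,::-1];cv2.imwrite("pics/crop3.png",np.clip(cv2.resize(C,None,fx=4,fy=4)*1.6,0,255).astype(np.uint8))
```

```text
t 8.575 p [ 0.5393 -0.2087  0.005 ] rack [-116.9 -228.4] yaw 0.3006 F [ 0.9 -1.5  1.6] w 2.0906286931225117e-05
guide n 170 size (0.053862471133470535, 0.033604010939598083) L rack [-47.7  98.2] R [-48.6  41. ] ctr world [0.6336 0.0822] yaw 0.1025 rel 0.0158
```

View pics/crop3.png

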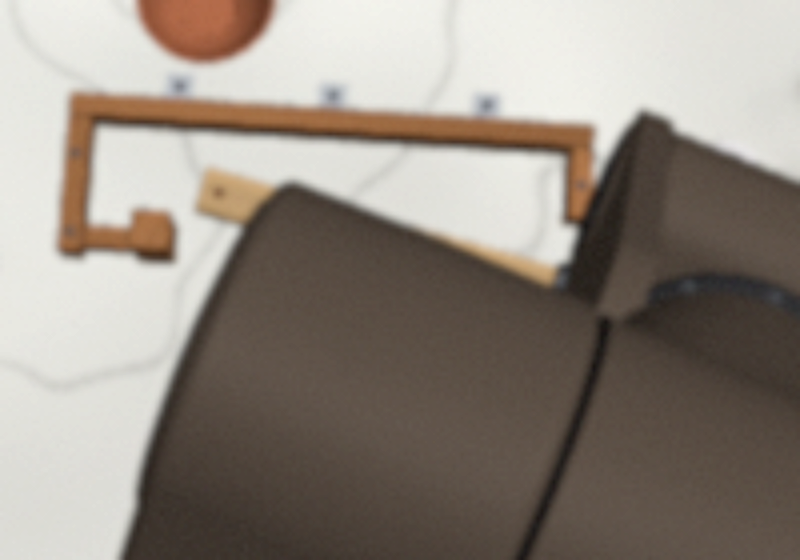

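The guide is still straight, with its left end at (205,190) heading behind the post. 53 mm remain.

Emit:
play_rows(plan=[0,8,0,0,0,0,0,9,0,0,0,0,0,9,0,0,0,0,0,9,0,0,0,0,0,9,0,0,0,0,0,9,0,0,0,0,0,-10,0,0,0,0,0,-15,-10,0,0,0])

```text
time_s: 9.62
position: [0.5467, -0.183, 0.0148]
eef_rot: [[-0.955, 0.295, -0.001], [0.295, 0.955, 0.0], [0.001, 0.0, -1.0]]
contact_force: [0.9, -1.0, 0.0]
width: -0.0001
gripper_force: 0.0
```

Run:
```python
from h import *
w=W(-190,-160);v=W(-190,-50);plan([*w,.05],[*v,.05],[*v,-.006]); d=cam("top");gp(d)
C=d["color"][130:270,180:380,::-1];cv2.imwrite("pics/crop4.png",np.clip(cv2.resize(C,None,fx=4,fy=4)*1.6,0,255).astype(np.uint8))
```

```text
t 9.625 p [ 0.5467 -0.183   0.0148] rack [-111.7 -202.2] yaw 0.3 F [ 0.9 -1.   0. ] w -8.312837200582032e-05
to [ 0.472 -0.134  0.05 ] tool mm [ 85.5  24.6 -35.1]
to [ 0.482 -0.025  0.05 ] tool mm [ 23.3 107.5   0. ]
to [ 0.482 -0.025 -0.006] tool mm [-0.1 -0.  56. ]
guide n 1073 size (0.30946141481399536, 0.03888767212629318) L rack [-29.4 148.8] R [-100.8 -152.7] ctr world [0.6105 0.0124] yaw 0.3194 rel 0.2327
```

View pics/crop4.png

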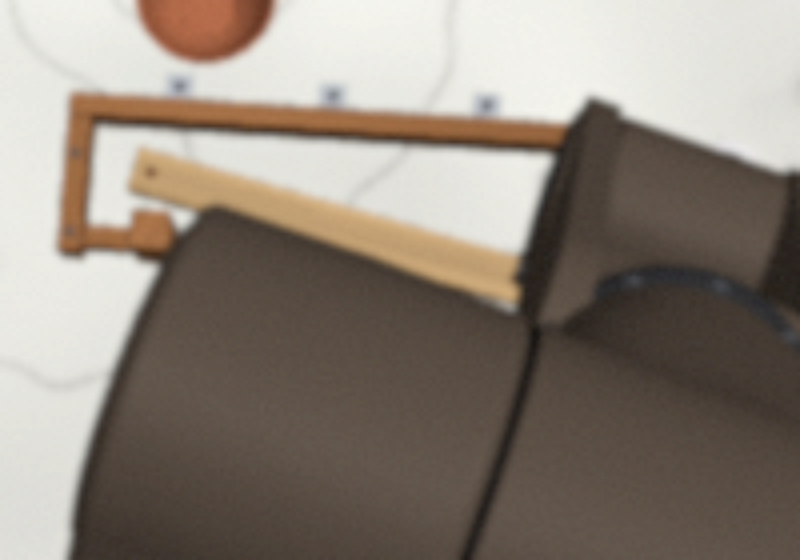

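The guide's left end is behind the post (140,170) and its right end is free of the right board. I'll back off, square the tool to the rack, and open.

Emit:
play_rows(plan=[30,8,-15,0,0,0,40,8,-20,0,0,0,20,30,0,0,0,0,9,40,0,0,0,0,9,50,0,0,0,0,0,0,0,0,0,-0.107,0,0,0,0,0,-0.106,0,0,0,0,0,0])

```text
time_s: 10.68
position: [0.4847, -0.0214, 0.0504]
eef_rot: [[-0.996, 0.089, 0.001], [0.089, 0.996, -0.0], [-0.001, -0.0, -1.0]]
contact_force: [0.6, 0.2, -0.6]
width: 0.0001
gripper_force: 0.0
```

Emit:
play_rows(plan=[0,0,0,0,0,0,0,0,0,0,0,0,0,0,0,0,0,0,0,0,0,0,0,0], claw=1)

```text
time_s: 11.18
position: [0.4845, -0.0209, 0.0499]
eef_rot: [[-0.996, 0.088, -0.0], [0.088, 0.996, 0.0], [0.0, 0.0, -1.0]]
contact_force: [-0.2, 0.5, 0.2]
width: 0.0723
gripper_force: 0.0
```

Run:
```python
from h import *
v=W(-160,-45);plan([*v,-.006]); d=cam("top");gp(d)
```

```text
t 11.175 p [ 0.4845 -0.0209  0.0499] rack [-187.7  -46. ] yaw 0.0883 F [-0.2  0.5  0.2] w 0.07234959043348639
to [ 0.512 -0.022 -0.006] tool mm [-27.7   1.   55.9]
guide n 773 size (0.28216758370399475, 0.03401997312903404) L rack [-33.9 149.6] R [ -83.8 -128.5] ctr world [0.6178 0.0243] yaw 0.2642 rel 0.1775
```

Emit:
play_rows(plan=[0,0,20,0,0,0,0,0,20,0,0,0,0,0,15,0,0,0,-20,0,0,0,0,0,-20,0,0,0,0,0,-20,0,0,0,0,0,-12,0,0,0,0,0,-9,0,0,0,0,0])

```text
time_s: 12.22
position: [0.5652, -0.0279, -0.0052]
eef_rot: [[-0.996, 0.088, -0.001], [0.088, 0.996, 0.0], [0.001, -0.0, -1.0]]
contact_force: [-2.6, -0.6, 0.1]
width: 0.0854
gripper_force: 0.5
```

Emit:
play_rows(plan=[-9,0,0,0,0,0,-9,0,0,0,0,0,-9,0,0,0,0,0])

```text
time_s: 12.6
position: [0.5925, -0.0303, -0.005]
eef_rot: [[-0.996, 0.088, -0.0], [0.088, 0.996, 0.0], [0.0, -0.0, -1.0]]
contact_force: [-0.8, 0.1, 0.1]
width: 0.085
gripper_force: 0.3
```

Run:
```python
from h import *
plan(); d=cam("top");gp(d)
C=d["color"][130:270,180:380,::-1];cv2.imwrite("pics/crop5.png",np.clip(cv2.resize(C,None,fx=4,fy=4)*1.6,0,255).astype(np.uint8))
```

```text
t 12.6 p [ 0.5925 -0.0303 -0.005 ] rack [-79.3 -46. ] yaw 0.0878 F [-0.8  0.1  0.1] w 0.08501940370447021
guide n 405 size (0.11306802183389664, 0.03408879414200783) L rack [-35.5 157.2] R [-43.6  44.4] ctr world [0.6448 0.1125] yaw 0.1578 rel 0.0711
```

View pics/crop5.png

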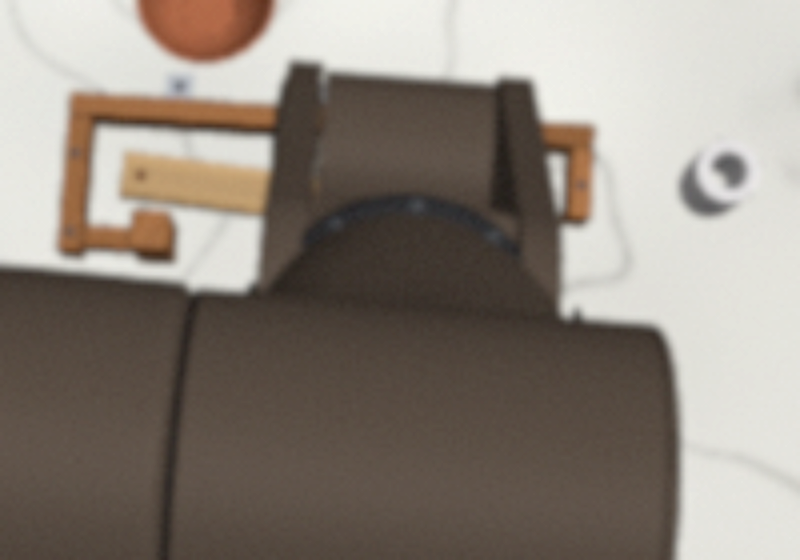

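The guide is nearly parallel. Its left end is at (122,175) behind the post, its right end is inside the right board, and there is room at both ends. I'll continue to the back board.

Emit:
play_rows(plan=[-7,0,0,0,0,0,-7,0,0,0,0,0,-6,0,0,0,0,0,-5,0,0,0,0,0,-3,0,0,0,0,0])

```text
time_s: 13.28
position: [0.6202, -0.0327, -0.0051]
eef_rot: [[-0.996, 0.088, -0.0], [0.088, 0.996, 0.0], [0.0, 0.0, -1.0]]
contact_force: [-1.1, 0.4, 1.4]
width: 0.0858
gripper_force: 0.8
```

Emit:
play_rows(plan=[-2,0,0,0,0,0,-1.5,0,0,0,0,0])

```text
time_s: 13.52
position: [0.6234, -0.033, -0.0051]
eef_rot: [[-0.996, 0.088, -0.0], [0.088, 0.996, -0.0], [0.0, -0.0, -1.0]]
contact_force: [-1.6, -0.3, -0.1]
width: 0.0857
gripper_force: 0.7
```

Run:
```python
from h import *
plan(); d=cam("top");gp(d)
```

```text
t 13.525 p [ 0.6234 -0.033  -0.0051] rack [-48.3 -46.1] yaw 0.0877 F [-1.6 -0.3 -0.1] w 0.08569699058305338
guide n 430 size (0.11534959077835083, 0.036943189799785614) L rack [-20.9 159. ] R [-19.7  43.3] ctr world [0.664  0.1112] yaw 0.0764 rel -0.0103
```

Emit:
play_rows(plan=[-1,0,0,0,0,0,-1,0,0,0,0,0,0,0,0,0,0,0])

```text
time_s: 13.95
position: [0.6256, -0.0332, -0.005]
eef_rot: [[-0.996, 0.088, 0.0], [0.088, 0.996, -0.0], [-0.0, -0.0, -1.0]]
contact_force: [-1.0, -0.3, -0.7]
width: 0.0855
gripper_force: 0.1
```

Emit:
play_rows(plan=[-1,0,0,0,0,0,0,0,0,0,0,0])

```text
time_s: 14.2
position: [0.6265, -0.0333, -0.005]
eef_rot: [[-0.996, 0.088, 0.0], [0.088, 0.996, 0.0], [-0.0, 0.0, -1.0]]
contact_force: [-0.9, 0.1, 0.2]
width: 0.0853
gripper_force: 0.3
```

Emit:
play_rows(plan=[-1,0,0,0,0,0,0,0,0,0,0,0])

```text
time_s: 14.45
position: [0.6276, -0.0334, -0.005]
eef_rot: [[-0.996, 0.088, 0.0], [0.088, 0.996, -0.0], [-0.0, -0.0, -1.0]]
contact_force: [-0.6, 0.1, 1.3]
width: 0.0854
gripper_force: 0.3
```

Emit:
play_rows(plan=[-1,0,0,0,0,0,0,0,0,0,0,0])

```text
time_s: 14.7
position: [0.6286, -0.0335, -0.005]
eef_rot: [[-0.996, 0.088, 0.0], [0.088, 0.996, -0.0], [-0.0, -0.0, -1.0]]
contact_force: [-0.7, -0.5, 0.5]
width: 0.0853
gripper_force: 0.3
```

Emit:
play_rows(plan=[-1,0,0,0,0,0,0,0,0,0,0,0])

```text
time_s: 14.95
position: [0.629, -0.0335, -0.0051]
eef_rot: [[-0.996, 0.088, -0.001], [0.088, 0.996, 0.0], [0.001, -0.0, -1.0]]
contact_force: [-4.8, 0.3, 4.3]
width: 0.0852
gripper_force: 2.3
```

Back-board contact (the force is rising). One more nudge to seat it, then retreat and look.

Emit:
play_rows(plan=[-1,0,0,0,0,0,0,0,0,0,0,0])

```text
time_s: 15.2
position: [0.629, -0.0335, -0.0052]
eef_rot: [[-0.996, 0.088, -0.003], [0.088, 0.996, 0.0], [0.003, 0.0, -1.0]]
contact_force: [-9.7, 0.2, 6.9]
width: 0.0854
gripper_force: 4.8
```

Emit:
play_rows(plan=[4,0,0,0,0,0,20,0,0,0,0,0,50,0,0,0,0,0,50,0,-20,0,0,0,20,0,-50,0,0,0,0,-50,-50,0,0,0,0,-60,0,0,0,0,0,-60,0,0,0,0])

```text
time_s: 16.2
position: [0.4734, -0.1865, 0.1103]
eef_rot: [[-0.996, 0.087, 0.003], [0.087, 0.996, -0.001], [-0.003, -0.001, -1.0]]
contact_force: [1.2, -0.6, 0.4]
width: 0.0852
gripper_force: 0.0
```

Emit:
play_rows(plan=[0,-50,0,0,0,0,0,-50,0,0,0,0,0,0,0,0,0,0])

```text
time_s: 16.58
position: [0.4642, -0.2878, 0.1094]
eef_rot: [[-0.996, 0.091, 0.002], [0.091, 0.996, -0.002], [-0.002, -0.002, -1.0]]
contact_force: [0.3, 0.5, -0.2]
width: 0.0856
gripper_force: 0.0
```

Run:
```python
from h import *
plan(); d=cam("top");gp(d)
C=d["color"][130:270,180:380,::-1];cv2.imwrite("pics/crop6.png",np.clip(cv2.resize(C,None,fx=4,fy=4)*1.6,0,255).astype(np.uint8))
```

```text
t 16.575 p [ 0.4642 -0.2878  0.1094] rack [-184.9 -313.7] yaw 0.0913 F [ 0.3  0.5 -0.2] w 0.08555476737626673
guide n 1302 size (0.3201979696750641, 0.039718180894851685) L rack [-13.1 161.4] R [ -14.  -158.8] ctr world [0.6621 0.0111] yaw 0.0895 rel 0.0028
```

View pics/crop6.png

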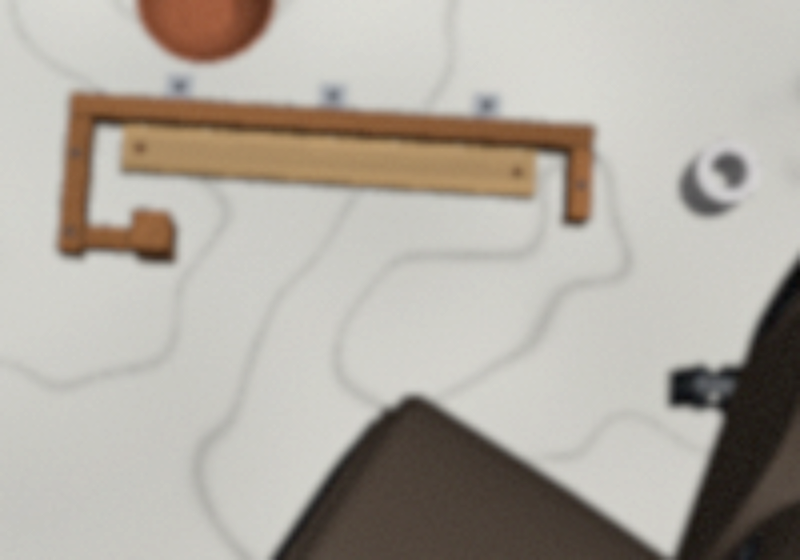

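The guide lies flat along the back board (crop (122,150) to (535,175)), with its left end behind the post. The prop and bowl are where they stood.

```bash
python3 -c "
from station import env
print(env.finish_job())"
```

```text
the job is handed in; nothing more can be done
None
```

The guide is back in the rack: the last top view shows it flat along the back board with its left end behind the keeper post, and I handed the job in at about 17 s; no verdict came back.

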